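# Oil the tile clamp and hold its sprung jaw open at the set mark

### The job

Give the tile clamp's slide a shot of dry lubricant by pressing the cap of the spray bottle beside it all the way down and letting it spring back up. Then pull the clamp's sprung jaw open by its bow handle until its pointer is level with the set index on the ruler edge, and finish while still holding it there with the gripper: do not let go, the spring would shut it. Leave the bowl, the tile and the jar standing nearby where they are.

Things in the scene. Friction and masses are not known exactly. Their poses are not given: they have to be found in the camera images.
- tile_clamp: Grey clamp bolted to the bench. Origin on its underside; x points from the free front end (nearest the robot) to the fixed jaw and spring barrel, y left to the ruler edge (top z 22 mm, ticks every 5 mm), z up. Base plate x -130..110, y -50..50, 12 mm thick; front block 39 mm high; fixed jaw x 12..30 mm, 45 mm high. The sprung jaw opens along -x. Turned by up to 20 degrees.
- jaw (a joint): Opening of the sprung jaw in m, 0 shut to 0.075 fully out, along the clamp's -x. The spring pulls it shut with about 6.5 N at 0 and 130 N/m more (about 13 N at 0.05 m). The jaw block is 45 x 76 mm, top at z 40 mm, slides on the rods.
- jaw_bar (a point): Middle of the bow handle's round crossbar on the sprung jaw (moves with it): bar 12 mm thick, level, along the clamp's y, 80 mm above the bench; its uprights stand 34 mm either side, leaving 56 mm of clear bar; 34 mm of air beneath the bar. It can be pinched from above with fingers in front of and behind the bar.
- jaw_pointer (a point): Tip of the small steel pointer on the left side of the sprung jaw, above the ruler edge; moves with the jaw. It is in line with the crossbar along the clamp's x. Axes as the clamp's.
- index_mark (a point): The set index: a small brass clamp block (16 x 10 x 14 mm) with an upright blade, screwed tight on the outside of the ruler edge, in a different place each time. Axes as the clamp's. The jaw is at the mark when the pointer has the same x along the clamp as this point.
- index (a joint): Place of the set index in m, on the same scale as the jaw opening: the pointer is level with the index when joint jaw equals this value. Screwed tight, 0.035 to 0.06.
- spray_bottle: Aluminium bottle 60 mm in diameter, 124 mm high with its cap, in a steel holder screwed to the bench (flange 92 mm in diameter), to the left of the clamp. Cannot move. Origin on its axis at the bench; z up; its nozzle points along its -y, to the clamp.
- cap_top (a point): Centre of the top of the bottle's white round press cap (28 mm in diameter), 124 mm above the bench when up; moves with the cap.
- cap (a joint): How far the cap is pressed down in m: 0 up, 0.008 fully down. Sprung: about 2.3 N starts it, 5.9 N holds it fully down, and it comes back up by itself when released.
- bowl: Small bisque bowl, 72 mm across, 40 mm high, standing loose to the right of the clamp; origin at the centre of its underside. Leave alone.
- tile: Test tile 74 x 50 x 10 mm lying loose to the right of the bowl; origin at the centre of its underside. Leave alone.
- jar: Closed glaze jar, 66 mm across, 85 mm high, standing loose behind the clamp and the bottle; origin at the centre of its underside. Leave alone.

How it is judged (in metres and radians):
On the way, in this order (a step that is already met when the one before it is completed fails the run):
1. the spray cap is pressed down (at least 6 of its 8 mm) (value of joint cap above 0.006 m), for 0.1 s.
2. the cap has sprung back up (value of joint cap below 0.002 m), for 0.1 s.
3. the jaw is pulled open to the index and held (x of jaw_pointer in the frame of index_mark between -0.005 and 0.005 m and contact force between the fingers and jaw above 3 N), for 0.5 s.
At the end, for the whole second after the job is handed in: The fingers still hold the sprung jaw (contact force over 3 N) at rest with its pointer within 5 mm of the set index along the clamp, the spray cap is back up (within 2 mm), and the bowl, tile and jar are within 20 mm of where they stood (all of step 3 and value of joint cap below 0.002 m and velocity of joint jaw between -0.01 and 0.01 m/s and distance of each of bowl, tile, jar from where it was at the start of the episode below 0.02 m); the arm keeps its last pose, push and grip.
It fails at once if the bisque bowl is pushed more than 20 mm or tipped over (distance of bowl from where it was at the start of the episode above 0.02 m or angle between bowl's own z axis and vertical above 0.5 rad).
It fails at once if the loose test tile is pushed more than 20 mm or tipped over (distance of tile from where it was at the start of the episode above 0.02 m or angle between tile's own z axis and vertical above 0.5 rad).
It fails at once if the glaze jar is pushed more than 20 mm or tipped over (distance of jar from where it was at the start of the episode above 0.02 m or angle between jar's own z axis and vertical above 0.5 rad).
It also fails if it takes over 42 s, if anything falls off the work surface, if the arm or the gripper's body presses on something with over 40 N, if the wrist force passes 120 N, or if a joint passes its speed limit or range.

### The arm

A 7-joint arm with a two-finger parallel gripper is mounted at the origin on a cart in front of the work surface, level with it; the furniture and walls round the work are solid. World frame = base frame: x ahead of the robot, y to its left, z up, the work surface at z = 0. Lengths are in mm, angles in rad, forces in N, time in s.
With the tool pointing down it reaches from about 400 to 875 mm from the base axis. Payload 19.3 kg.
Tool frame: the origin (TCP) lies at the very end of the fingers, on their centre line; the grasp point (between the pads) lies 19 mm behind it (grip_point_offset is the z of the grasp point in the tool frame, in mm); z points along the fingers, x is the direction in which the jaws open and shut, and the axes are right-handed (so a half turn about z gives the same grasp; the last joint's range is limited). The gripper opens to 85 mm and grips with 20 to 120 N. Pads are 22 mm wide; open, the fingers measure 114 mm over their backs; the gripper's body (76 mm by 85 mm) begins 54 mm behind the grasp point. The pads swing forward as they close: fully open they stand 13 mm farther back than shut.
Start: joints at [-1.233, 0.521, -0.036, 1.599, 0.021, 1.021, -0.113], TCP at [247.886, 573.73, 194.091] pointing down, gripper open.
Joint ranges: [-2.91, 2.91], [-0.3, 2.13], [-1.5, 1.42], [0.17, 2.43], [-1.26, 4.41], [0.16, 1.93], [-2.52, 2.52]. Speed limits (rad/s): [1.89, 1.89, 2.39, 2.39, 3.01, 3.01, 3.01].

### API

Orientations are given as a 3x3 rotation matrix whose columns are the frame's x, y, z axes.
In Python, from workcell import movep, movel, goto_joints, open_gripper, clamp, wait, inverse_kinematics, read_state, camera, PlanningError, finish_job, grip_point_offset gives the robot as it stands. Calls block until the motion is done:
- movep(position, orientation): joint-space move of the TCP to a pose.
- movel(position, frame=None, max_speed=150, guard=None): straight line of the TCP; frame=None keeps the orientation; max_speed is the mean speed in mm/s. With guard (N) it stops when the force on the tool has changed by that much, and returns True; else False.
- goto_joints(angles): joint-space move.
- open_gripper() and clamp(): open the fingers fully, or close them until they stop; the grip force is fixed at half the most.
- wait(seconds).
- inverse_kinematics(position, orientation): joint angles nearest the present ones, or None.
- read_state(): the state.
- camera(name): name is "scene" or "top" or "wrist"; returns a dict with "image" (400x640x3 uint8, blue, green, red), "range_z" (400x640 float32, mm along the optical axis (not along the pixel's ray), 0 where there is no reading), "fx", "fy", "cx", "cy" (pixels), "dist_coeffs" ([k1, k2, p1, p2, k3] as OpenCV has them; the pictures are not rectified), "cam_to_world" (4x4, takes a point from camera to world coordinates). Camera axes: x right, y up, looking along -z (the intrinsics and any distortion apply to the point x, -y, -z); pixel columns grow to the right and rows downward; lengths in mm; the calibration is good to about 2 mm. A picture is of the moment at which its call begins.
A pose or a line that the arm cannot do raises PlanningError and nothing moves.
- finish_job(): hands the job in, once; it reports no verdict.
The state is a dict: "time": time; "qpos": joint angles; "qvel": joint speeds; "joint_efforts": joint torques, N m; "eef_pos": TCP position; "tool_rot": TCP orientation; "ft_force": force on the tool from outside, world axes, zero at the start; "torque": the same for the moment, N m; "finger_gap": finger opening in mm.
Only numpy, scipy, OpenCV 4.12 (cv2) and the standard library are available. Lean on these libraries where they do the work, as an engineer would, in place of code of your own. Each camera call takes 0.05 s, during which the arm holds its last target. There are 200 camera calls.

## Working session

There is one attempt and no reset: what is moved stays moved. The work goes in short steps, each a Python script; the robot and the scene stay as the last script left them, time stands still between calls to the robot, and variables do not carry over. Pictures are saved under pics/ and viewed, about 8 in all and at most 12, crops included, and the job is handed in when it is done.

```bash
mkdir -p pics; ls
cat > h.py <<'E'
import numpy as np, cv2
from workcell import *
def snap(name,tag):
    c=camera(name); np.savez(f"pics/{tag}.npz",**c); cv2.imwrite(f"pics/{tag}.png",c["image"]); return c
def load(tag): return dict(np.load(f"pics/{tag}.npz"))
def rays(c,uv):
    K=np.array([[c["fx"],0,c["cx"]],[0,c["fy"],c["cy"]],[0,0,1]],float)
    p=cv2.undistortPoints(np.array(uv,float).reshape(-1,1,2),K,np.array(c["dist_coeffs"],float)).reshape(-1,2)
    return np.c_[p[:,0],-p[:,1],-np.ones(len(p))]
def cloud(c,uv):  # by depth
    uv=np.array(uv).reshape(-1,2); d=np.array([c["range_z"][int(round(v)),int(round(u))] for u,v in uv])
    P=rays(c,uv)*d[:,None]; T=c["cam_to_world"]; return P@T[:3,:3].T+T[:3,3]
def atz(c,uv,z):
    T=c["cam_to_world"]; R=rays(c,uv)@T[:3,:3].T; o=T[:3,3]
    return o+R*((z-o[2])/R[:,2])[:,None]
E
python3 - <<'E'
from h import *
for n in("top","scene"):
    c=snap(n,n+"0"); print(n,c["cam_to_world"].round(2).tolist(),c["fx"],c["dist_coeffs"])
s=read_state();print(s["time"],s["eef_pos"],s["tool_rot"],s["finger_gap"],grip_point_offset)
E
```

```text
pics
top [[-0.03, 0.99, -0.15, 422.28], [-1.0, -0.02, 0.01, 63.31], [0.01, 0.15, 0.99, 1379.57], [0.0, 0.0, 0.0, 1.0]] 486.6820015441517 [-0.11234139  0.          0.          0.          0.        ]
scene [[-0.67, 0.31, -0.67, -221.7], [-0.74, -0.27, 0.62, 808.71], [0.01, 0.91, 0.41, 592.48], [0.0, 0.0, 0.0, 1.0]] 493.39360703411427 [-0.03393033  0.          0.          0.          0.        ]
0.1 [247.77465978 573.43825687 193.59394269] [[ 3.96610332e-01  9.17987001e-01 -3.32715084e-04]
 [ 9.17986534e-01 -3.96610467e-01 -9.27574377e-04]
 [-9.83459505e-04  6.24576148e-05 -9.99999514e-01]] 85.0672109692432 -18.700000000000003
```

View pics/top0.png

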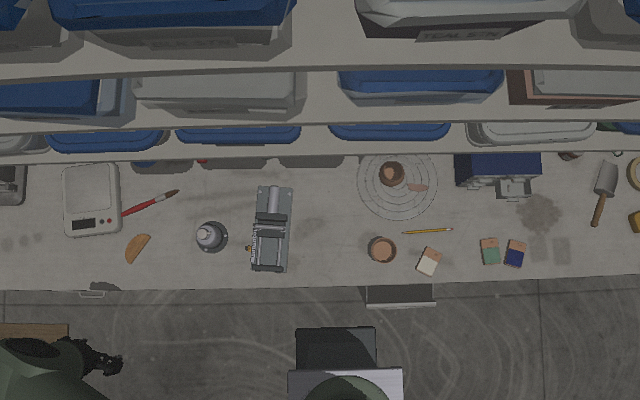

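View pics/scene0.png

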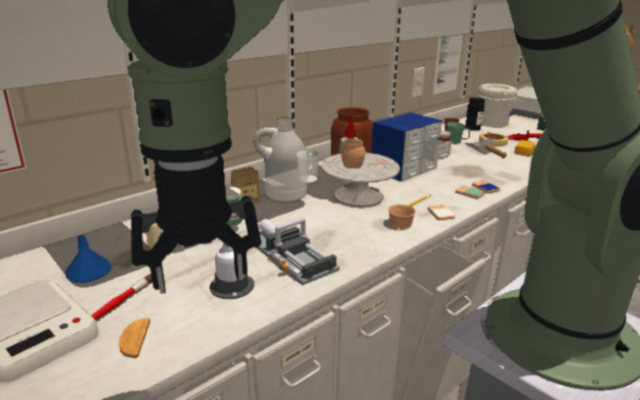

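The top view shows the bottle near (209,235), the clamp near (270,230) with its brass index near (249,247), the bowl at (382,249) and the tile at (428,262). In the scene view the gripper stands behind and above the bottle. Next I'll enlarge the top view.

Run:
```python
from h import *
c=load("top0"); im=c["image"][175:285,180:305]
cv2.imwrite("pics/crop1.png",cv2.resize(im,None,fx=5,fy=5,interpolation=cv2.INTER_CUBIC))
P=cloud(c,[(u,v) for v in range(175,285) for u in range(180,305)]).reshape(110,125,3)
np.set_printoptions(precision=0,suppress=True,linewidth=220)
print("cap pts",P[(P[...,2]>117)&(P[...,2]<135)][:, :].mean(0), ((P[...,2]>117)&(P[...,2]<135)).sum())
m=(P[...,2]>70)&(P[...,2]<95)&(np.arange(125)[None,:]>60); q=np.argwhere(m)
for v,u in q[::max(1,len(q)//25)]: print(u+180,v+175,P[v,u])
```

```text
cap pts [524. 364. 125.] 96
256 224 [551. 230.  82.]
261 224 [550. 217.  83.]
257 225 [547. 227.  89.]
262 225 [548. 214.  82.]
267 225 [547. 201.  83.]
272 225 [546. 187.  90.]
277 225 [547. 174.  81.]
259 226 [544. 221.  90.]
264 226 [544. 208.  89.]
269 226 [544. 195.  90.]
274 226 [544. 182.  87.]
279 226 [543. 168.  89.]
255 227 [542. 232.  87.]
260 227 [542. 219.  90.]
265 227 [542. 206.  85.]
270 227 [542. 193.  82.]
276 227 [541. 176.  86.]
281 227 [541. 163.  86.]
257 228 [540. 228.  83.]
262 228 [539. 214.  86.]
267 228 [539. 201.  80.]
272 228 [539. 187.  86.]
277 228 [538. 174.  85.]
282 228 [538. 160.  87.]
273 229 [536. 184.  86.]
278 229 [536. 171.  82.]
283 229 [535. 158.  84.]
```

View pics/crop1.png

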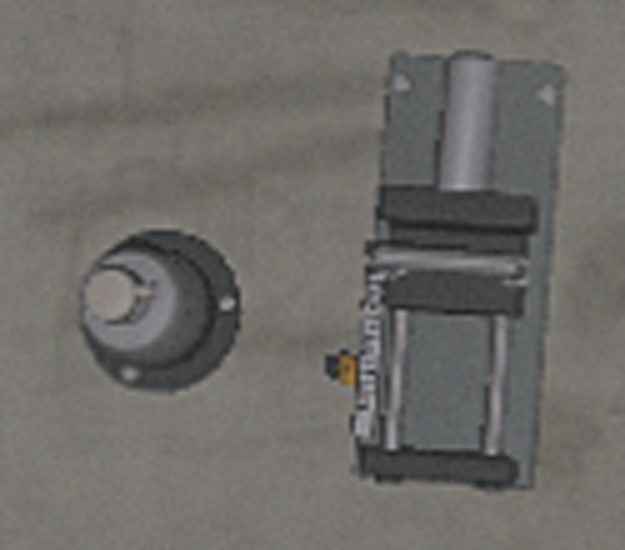

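The crop shows the cap at crop (111,294), the crossbar from (375,253) to (520,270), and the base plate corners at (390,53), (562,68), (532,487) and (355,470). The brass index is at (347,368).

Run:
```python
from h import *
np.set_printoptions(precision=1,suppress=True,linewidth=220)
c=load("top0"); o=lambda L:[((u+.5)/5-.5+180,(v+.5)/5-.5+175) for u,v in L]
print("cap",atz(c,o([(111,294)]),124))
B=atz(c,o([(390,53),(562,68),(532,487),(355,470)]),12);print(B)
print(np.linalg.norm(B[0]-B[1]),np.linalg.norm(B[0]-B[3]),np.linalg.norm(B[1]-B[2]))
for a,b in((3,0),(2,1)): d=B[b]-B[a];print(np.degrees(np.arctan2(d[1],d[0])))
d=B[0]-B[1];print(np.degrees(np.arctan2(-d[0],d[1])))
ctr=B.mean(0);print("ctr",ctr)
print("bar",atz(c,o([(375,258),(522,270),(448,262)]),84))
print("index brass z14..36",atz(c,o([(347,368)]),22),"blade",atz(c,o([(333,365)]),30))
h=atz(c,o([(240,310),(165,392),(170,230)]),5);print(h)
```

```text
cap [[525.1 366.3 124. ]]
[[668.6 234.1  12. ]
 [657.5 135.9  12. ]
 [421.3 156.6  12. ]
 [432.8 255.3  12. ]]
98.8088123154882 236.69815748639792 237.09217066766436
-5.140514155606154
-4.996032007354027
-6.446673010223695
ctr [545.1 195.5  12. ]
bar [[544.6 233.8  84. ]
 [536.3 155.2  84. ]
 [541.5 194.7  84. ]]
index brass z14..36 [[489.3 258.   22. ]] blade [[490.7 264.6  30. ]]
[[524.2 321.1   5. ]
 [478.7 363.8   5. ]
 [570.6 361.4   5. ]]
```

Run:
```python
from h import *
np.set_printoptions(precision=2,suppress=True,linewidth=220)
a=np.radians(-5.3); X=np.array([np.cos(a),np.sin(a),0]); 
def R(s): x=s*X; z=np.array([0,0,-1.]); return np.c_[x,np.cross(z,x),z]
for s in(1,-1):
  for p in([525,366,150],[540.5,195.5,180],[540.5,195.5,65],[485,200,65]): print(s,p,inverse_kinematics(p,R(s)))
clamp(); s=read_state(); print(s["eef_pos"],s["finger_gap"])
movep([525,366,175],s["tool_rot"])
f0=read_state()["ft_force"]
r=movel([525,366,128],max_speed=60,guard=8); print(r,read_state()["eef_pos"])
if not r:
  for z in np.arange(126,108,-1):
    r=movel([525,366,z],max_speed=15,guard=20); s=read_state(); print(z,r,s["eef_pos"][2],(s["ft_force"]-f0))
    if r or (s["ft_force"]-f0)[2]>9: break
  wait(.3); s=read_state(); print(s["time"],s["eef_pos"],s["ft_force"]-f0)
```

```text
1 [525, 366, 150] [-0.89  0.61  0.29  1.61 -0.2   0.95 -0.63]
1 [540.5, 195.5, 180] [-0.71  0.48  0.36  1.77 -0.21  0.93 -0.35]
1 [540.5, 195.5, 65] [-0.64  0.63  0.28  1.85 -0.26  0.69 -0.31]
1 [485, 200, 65] [-0.71  0.57  0.28  1.98 -0.26  0.62 -0.35]
-1 [525, 366, 150] [-0.42  0.62 -0.43  1.58  0.29  1.    2.11]
-1 [540.5, 195.5, 180] [-0.2   0.48 -0.35  1.74  0.19  0.96  2.43]
-1 [540.5, 195.5, 65] [-0.18  0.63 -0.39  1.83  0.34  0.75  2.3 ]
-1 [485, 200, 65] [-0.22  0.57 -0.39  1.96  0.33  0.68  2.24]
[247.89 573.76 194.13] 0.0460194825033547
False [525.18 366.12 128.33]
126 False 126.069406968163 [ 0.87 -1.01 -0.37]
125 False 124.96961541606841 [ 0.01 -1.2   0.13]
124 False 123.91656303676318 [ 0.99 -0.26  0.23]
123 False 122.91414957976463 [ 0.36 -1.11  0.11]
122 False 121.93397889731068 [ 1.35 -0.41  0.42]
121 False 120.91806930858888 [ 0.43 -2.01  0.44]
120 False 119.89897419785858 [1.42 0.27 0.24]
119 False 118.95061835805275 [ 1.42 -0.76  0.89]
118 False 117.91505080937544 [ 0.67 -0.3   0.81]
117 False 116.93086571092127 [ 1.58 -0.92  0.68]
116 False 115.93624017814486 [ 0.74 -1.32  0.86]
115 False 114.90723544238152 [-0.09 -0.47  0.12]
114 False 113.93203508370445 [ 0.49 -0.89 -0.52]
113 False 112.93907136263499 [ 1.14 -1.26 -0.55]
112 False 111.92436196214062 [ 1.28 -0.84  0.59]
111 False 110.91099122415315 [0.24 0.1  0.48]
110 False 109.9455913773297 [ 0.43 -0.71  0.08]
109 False 108.92802649286371 [ 0.95 -0.69 -0.12]
7.9417 [525.01 366.02 109.01] [ 0.23 -1.62 -0.55]
```

Run:
```python
from h import *
w=snap("wrist","w1"); s=snap("scene","s1")
b=cv2.resize(s["image"][170:310,150:310],(640,560),interpolation=cv2.INTER_CUBIC); cv2.imwrite("pics/s1c.png",b)
```

```text
(no output)
```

View pics/s1c.png

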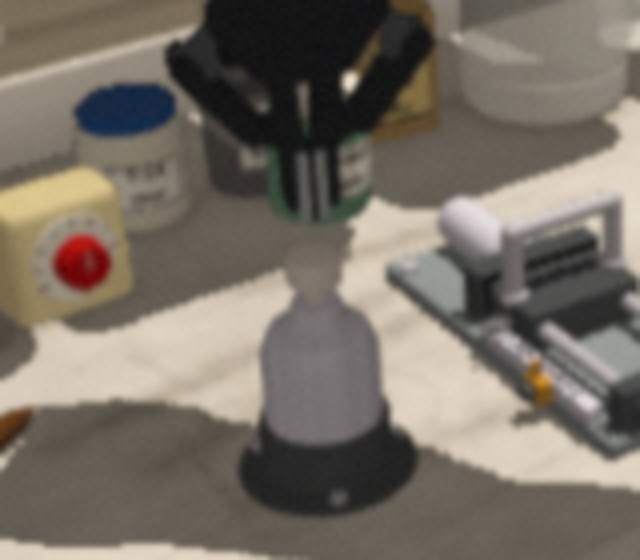

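The crop shows the closed fingertips ending near (316,215) just above the cap, whose top is near (315,235). The cap is still up, so I'll get the depth there.

Run:
```python
from h import *
np.set_printoptions(precision=1,suppress=True,linewidth=220)
c=load("s1"); T=c["cam_to_world"]
def proj(p):
    q=T[:3,:3].T@(np.array(p,float)-T[:3,3]); q=q*[1,-1,-1]
    K=np.array([[c["fx"],0,c["cx"]],[0,c["fy"],c["cy"]],[0,0,1]]); return cv2.projectPoints(q.reshape(1,3),np.zeros(3),np.zeros(3),K,c["dist_coeffs"])[0].ravel()
cr=lambda p:(proj(p)-[150,170])*4
print("tcp",cr([525,366,109]),"cap124",cr([525,366,124]),"cap116",cr([525,366,116]),"base",cr([525,366,0]))
for v in range(180,300,6): 
    u=316; print(u,v,cloud(c,[(150+u/4,170+v/4)])[0])
w=load("w1"); print("wrist",w["cam_to_world"].round(2).tolist())
```

```text
tcp [318.3 280.8] cap124 [316.3 254.1] cap116 [317.4 268.4] base [332.4 464.9]
316 180 [516.  368.5 168.9]
316 186 [515.9 368.8 165.8]
316 192 [515.7 369.1 162.8]
316 198 [516.  369.2 159.5]
316 204 [515.4 369.8 156.7]
316 210 [512.3 371.9 155.4]
316 216 [517.  369.3 149.4]
316 222 [754.2 228.6   3. ]
316 228 [751.1 230.8   0.6]
316 234 [747.2 233.4  -1.2]
316 240 [743.6 235.8  -3.2]
316 246 [530.5 362.6 125.1]
316 252 [528.7 363.9 122.9]
316 258 [524.7 366.5 122.1]
316 264 [514.6 372.8 125.3]
316 270 [513.4 373.7 122.9]
316 276 [513.9 373.7 119.3]
316 282 [513.4 374.2 116.4]
316 288 [514.1 374.  112.6]
316 294 [523.4 368.8 103.3]
wrist [[0.4, -0.88, -0.27, 457.65], [0.92, 0.38, 0.11, 395.06], [0.0, -0.29, 0.96, 288.87], [0.0, 0.0, 0.0, 1.0]]
```

View pics/w1.png

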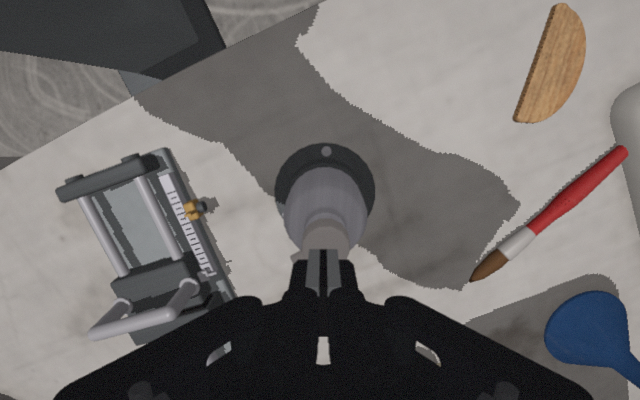

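The wrist view shows the fingertips (325,250) over the cap (325,230), centred. But both the image and the depth put the tips about 25 mm above the cap, at z≈148, while the state reports 109. The reported TCP is therefore about 39 mm further along the tool than the real fingertips. I'll feel for the cap with a guarded descent.

Run:
```python
from h import *
np.set_printoptions(precision=2,suppress=True,linewidth=220)
f0=np.mean([read_state()["ft_force"] for _ in range(3)],0)
for z in np.arange(106,64,-1.5):
    r=movel([525,366,z],max_speed=20,guard=12); s=read_state(); f=s["ft_force"]-f0
    print(z,r,s["eef_pos"][2].round(1),f)
    if r or f[2]>8.5: break
wait(.2); s=read_state(); print(s["time"],s["eef_pos"],s["ft_force"]-f0)
c=snap("scene","s2"); cv2.imwrite("pics/s2c.png",cv2.resize(c["image"][170:310,150:310],(640,560),interpolation=cv2.INTER_CUBIC))
```

```text
106.0 False 105.8 [-1.95  0.4   0.46]
104.5 False 104.4 [-0.66 -0.04 -0.88]
103.0 False 102.9 [-0.28 -0.64  0.05]
101.5 False 101.4 [-1.16  0.18 -0.33]
100.0 False 99.9 [-1.06  1.01 -0.14]
98.5 False 98.4 [-0.69 -0.94  0.1 ]
97.0 False 96.9 [-0.79 -0.18  0.12]
95.5 False 95.4 [-0.83 -0.21 -0.45]
94.0 False 93.9 [-0.88 -0.31 -0.11]
92.5 False 92.4 [-1.5  -0.31  1.08]
91.0 False 90.9 [0.06 0.24 0.59]
89.5 False 89.4 [-1.34  0.79  0.21]
88.0 False 87.9 [-1.24 -0.74 -0.59]
86.5 False 86.6 [-1.04 -0.06  1.7 ]
85.0 False 85.0 [-0.76  0.16  2.33]
83.5 False 83.5 [-0.54  1.04  3.68]
82.0 False 82.0 [ 0.01 -0.31  3.55]
80.5 False 80.6 [0.61 1.2  3.92]
79.0 False 79.1 [0.15 0.64 5.43]
77.5 False 78.7 [-3.79 -2.42 20.8 ]
13.2917 [525.29 366.27  78.73] [-4.61 -2.24 21.58]
```

View pics/s2c.png

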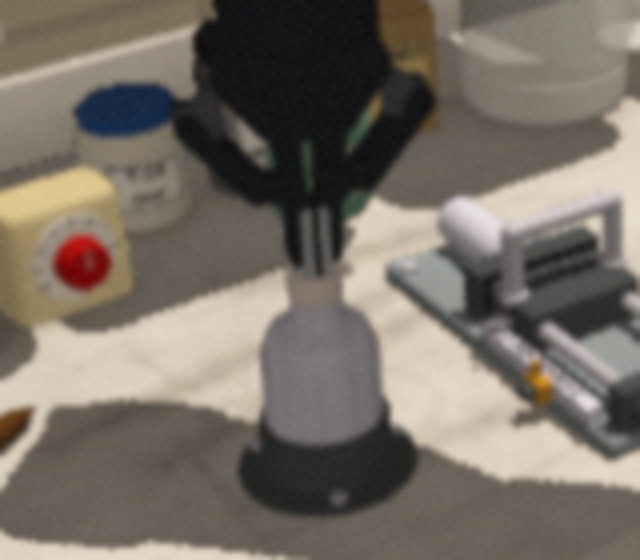

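The force profile matches the spec: contact at reported z≈87, 5.4 N at 79, then the hard stop. So the cap is fully down, and the real tips sit 37 mm above the reported TCP z. I'll release it, move over the crossbar and look from close by.

```bash
cat >> h.py <<'E'
a=np.radians(-5.3); X=np.array([np.cos(a),np.sin(a),0]); Y=np.array([-X[1],X[0],0]); O=np.array([555,194.6,0])
Rg=np.c_[X,np.cross([0,0,-1.],X),[0,0,-1.]]
def cl(P): P=np.atleast_2d(P)-O; return np.c_[P@X,P@Y,P[:,2]]
E
python3 - <<'E'
from h import *
np.set_printoptions(precision=2,suppress=True,linewidth=220)
movel([525,366,140],max_speed=80)
c=snap("scene","s3"); P=cloud(c,[(150+316/4,170+v/4) for v in range(246,290,4)]); print("cap z max",P[:,2].round(0))
movep([540.5,195.5,130],Rg); open_gripper()
s=read_state(); print(s["time"],s["eef_pos"],s["finger_gap"])
c=snap("wrist","w2"); print(c["cam_to_world"])
E
```

```text
cap z max [123. 122. 125. 123. 124. 123. 123. 121. 118. 116. 114.]
15.925 [540.51 195.49 129.99] 85.4197977564798
[[  1.     0.09   0.03 547.52]
 [ -0.09   0.95   0.29 268.67]
 [  0.    -0.29   0.96 309.86]
 [  0.     0.     0.     1.  ]]
```

View pics/w2.png

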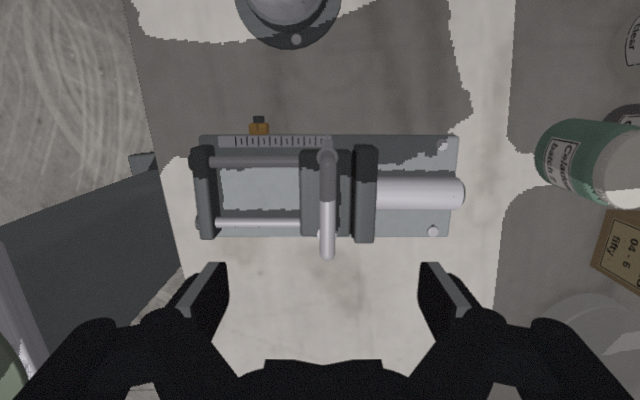

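The wrist view has the bar running vertically at column ≈328, between the fingers at 219 and 430. The brass index is at (259,126) and the pointer near (328,140). The jar is at the right, well clear.

Run:
```python
from h import *
np.set_printoptions(precision=1,suppress=True,linewidth=220)
c=load("w2")
cv2.imwrite("pics/w2c.png",cv2.resize(c["image"][108:160,225:345],None,fx=6,fy=6,interpolation=cv2.INTER_CUBIC))
L=[(327,150),(327,170),(328,200),(328,220),(328,250),(250,180),(330,230),(259,126),(259,119),(400,215),(270,142),(206,190)]
P=cloud(c,L)
for l,p,q in zip(L,P,cl(P)): print(l,p,q)
D=cloud(c,[(u,v) for v in range(155,262) for u in range(305,352)]); m=D[:,2]>76; b=D[m]; k=np.polyfit(b[:,1],b[:,0],1)
print("bar: n",len(b),"slope",k,"ends y",b[:,1].min(),b[:,1].max(),"mean",b.mean(0),"clamp",cl(b).mean(0))
```

```text
(327, 150) [548.  236.2  46. ] [-10.8  40.7  46. ]
(327, 170) [546.7 227.2  85.7] [-11.3  31.7  85.7]
(328, 200) [545.5 205.6  86. ] [-10.5  10.1  86. ]
(328, 220) [544.2 190.7  86.2] [-10.4  -4.9  86.2]
(328, 250) [542.  165.9  83.7] [-10.3 -29.8  83.7]
(250, 180) [473.8 211.   11.9] [-82.3   8.8  11.9]
(330, 230) [544.9 182.4  85.3] [ -8.9 -13.   85.3]
(259, 126) [492.2 259.5  26.2] [-68.5  58.8  26.2]
(259, 119) [492.5 265.2  23.3] [-68.8  64.6  23.3]
(400, 215) [612.8 163.4  12. ] [ 60.5 -25.8  12. ]
(270, 142) [499.3 245.   23.7] [-60.1  45.   23.7]
(206, 190) [441.3 211.3  39.4] [-114.8    6.1   39.4]
bar: n 1683 slope [  0.1 526.1] ends y 157.98179465755314 268.6692410590559 mean [544.1 200.6  87.5] clamp [-11.4   5.   87.5]
```

View pics/w2c.png

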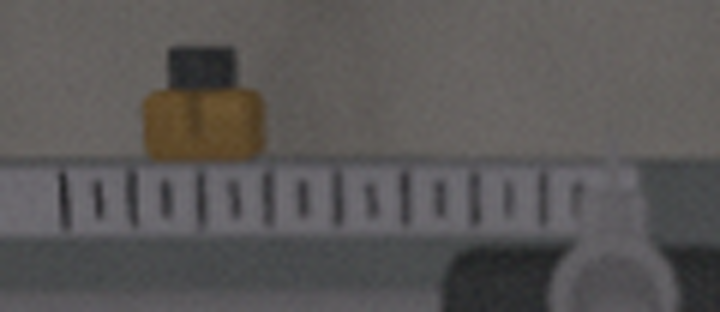

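The enlarged crop shows ruler ticks 68.4 px apart per 10 mm, the pointer tip at (612,135) and the index centre at ≈(200,115). That puts the index at about 59 mm of opening after parallax. Next I'll compare the finger centre with the bar in the same picture, then descend.

Run:
```python
from h import *
np.set_printoptions(precision=1,suppress=True,linewidth=220)
c=load("w2"); print(c["cx"],c["cy"])
for L in([(224,270),(220,275),(212,275),(200,285)],[(424,270),(428,275),(437,275),(450,285)]): print(cloud(c,L), cl(cloud(c,L))[:,0])
print("index",cl(atz(c,[(225+200/6,108+115/6)],28)),"pointer",cl(atz(c,[(225+612/6,108+138/6)],26)))
P=cloud(c,[(u,v) for v in range(262,300) for u in range(150,500)]); q=cl(P); m=(q[:,2]>140)&(q[:,2]<190)
x=q[m]; l=x[x[:,0]<-12]; r=x[x[:,0]>-12]
for z in(150,160,170):
  a_=l[abs(l[:,2]-z)<4]; b_=r[abs(r[:,2]-z)<4]
  if len(a_) and len(b_): print(z,a_[:,0].max(),b_[:,0].min(),(a_[:,0].max()+b_[:,0].min())/2)
print("low z",x[:,2].min(),"tcp clamp",cl(read_state()["eef_pos"]))
```

```text
322.8588201931708 205.87848609378875
[[498.8 206.  183.9]
 [499.1 207.  190.1]
 [498.4 210.4 196.3]
 [496.3 210.5 203.7]] [-57.  -56.8 -57.8 -60. ]
[[584.2 199.5 186.5]
 [584.  200.6 193. ]
 [586.9 201.6 195.2]
 [588.8 202.  204.1]] [28.7 28.3 31.1 33. ]
index [[-68.8  58.   28. ]] pointer [[-10.6  54.5  26. ]]
low z 179.63486662731015 tcp clamp [[-14.5  -0.4 130. ]]
```

Finger centre agrees with the TCP laterally (clamp x −14.2 against −14.5). The open tips are 50 mm above the reported z, which is 37 + 13 as expected. The bar is at clamp x ≈ −11 and the travel needed is ≈58 mm.

Run:
```python
from h import *
np.set_printoptions(precision=1,suppress=True,linewidth=220)
p=O-11.3*X; 
f0=read_state()["ft_force"]
r=movel([p[0],p[1],70],max_speed=100,guard=15)
r=r or movel([p[0],p[1],23],max_speed=50,guard=12); s=read_state(); print(r,s["eef_pos"],s["ft_force"]-f0)
if not r:
    clamp(); s=read_state(); print(s["time"],s["finger_gap"],s["eef_pos"],s["ft_force"]-f0)
c=snap("wrist","w3")
```

```text
False [544.  195.7  23.3] [ 0.8 -1.2 -0.4]
18.5 10.286407401472362 [543.9 195.7  23.2] [-0.3 -0.5  4.1]
```

View pics/w3.png

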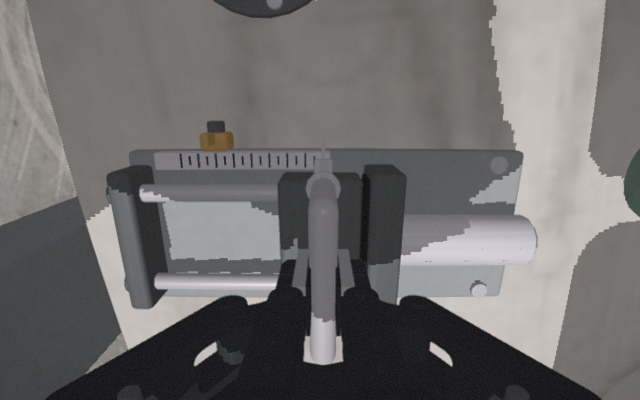

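The wrist view shows the bar held between the fingers, with a 10.3 mm gap on the 12 mm bar. The pointer is at (322,152) and the index at (216,135). Now I'll pull 58 mm along the clamp's −x.

Run:
```python
from h import *
np.set_printoptions(precision=1,suppress=True,linewidth=220)
f0=read_state()["ft_force"]; p=read_state()["eef_pos"]
for d in(15,58.2):
    t=p-d*X; t[2]=23.2; movel(t,max_speed=40); s=read_state(); print(d,s["time"],s["finger_gap"],s["eef_pos"],s["ft_force"]-f0)
c=snap("wrist","w4"); im=c["image"][100:220,140:360]
cv2.imwrite("pics/w4c.png",cv2.resize(im,None,fx=3.6,fy=3.6,interpolation=cv2.INTER_CUBIC))
```

```text
15 19.075 10.009516877209702 [530.  197.   23.2] [ 8.5 -0.2 -8.6]
58.2 20.3083 10.097851658143522 [488.  200.9  23.3] [ 14.1  -1.9 -15.5]
```

View pics/w4c.png

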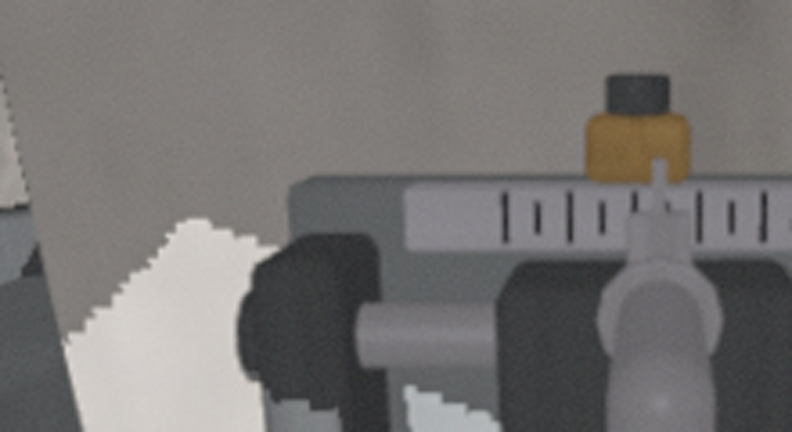

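The crop shows the pointer at column 659 and the index centre at 638, with 65 px per 10 mm. The jaw is at ≈56 mm and needs about 3 mm more.

Run:
```python
from h import *
np.set_printoptions(precision=1,suppress=True,linewidth=220)
t=read_state()["eef_pos"]-3.1*X; t[2]=23.2; movel(t,max_speed=15); wait(.8); s=read_state(); print(s["time"],s["finger_gap"],s["eef_pos"],s["ft_force"],abs(s["qvel"]).max())
c=snap("wrist","w5"); im=c["image"][100:220,140:360]
cv2.imwrite("pics/w5c.png",cv2.resize(im,None,fx=3.6,fy=3.6,interpolation=cv2.INTER_CUBIC))
```

```text
21.4083 9.898332850751693 [487.  201.   23.3] [ 12.8  -1.  -11.2] 0.0008770686157015499
```

View pics/w5c.png

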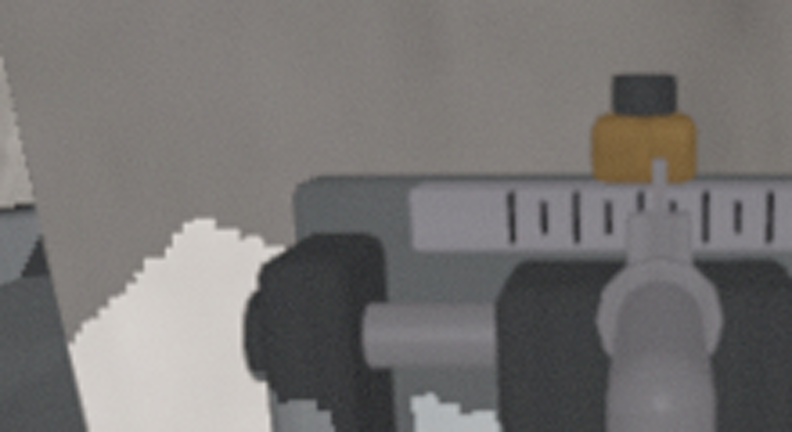

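The jaw moved only about 1 mm: the arm sags ≈2 mm under the spring. The index is at 644 and the pointer at 659, so 2.3 mm remain. I'll command past that by the sag.

Run:
```python
from h import *
np.set_printoptions(precision=1,suppress=True,linewidth=220)
t=read_state()["eef_pos"]-4.5*X; t[2]=23.2; movel(t,max_speed=15); wait(.8); s=read_state(); print(s["time"],s["finger_gap"],s["eef_pos"],s["ft_force"],abs(s["qvel"]).max())
c=snap("wrist","w6"); im=c["image"][100:220,140:360]
cv2.imwrite("pics/w6c.png",cv2.resize(im,None,fx=3.6,fy=3.6,interpolation=cv2.INTER_CUBIC))
```

```text
22.5667 10.150261257031092 [484.6 201.2  23.2] [ 13.4  -0.9 -11.7] 0.0013344224587690675
```

View pics/w6c.png

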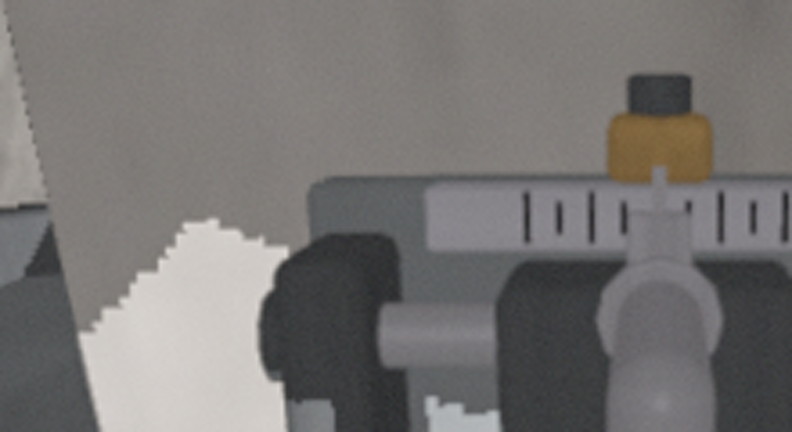

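The pointer (659) is now level with the index (660) to within half a millimetre, and everything is at rest. Handing in.

```bash
python3 -c "
from h import *
wait(.3); finish_job(); print(read_state()['time'])"
```

```text
the job is handed in; nothing more can be done
the job is handed in; nothing more can be done
```

I pressed the spray cap fully down and let it spring back. I then pulled the jaw open to the set index by its bow handle, and handed the job in while still gripping it, at about 23 s of the 42 s allowed. `finish_job()` gave no verdict.

**Last checks**
- **Cap:** The force rose to about 5.4 N and then jumped at the hard stop, so the cap went all the way down. After release the scene camera's depth put its top at about 124 mm.
- **Jaw:** In the last wrist picture the pointer was level with the index to within about 0.5 mm, at roughly 59 mm of opening. The wrist read about 13 N along the spring's pull, and the arm was at rest.
- **Bowl, tile and jar:** The arm never went near them, but I took no final picture to confirm they had not moved.

**What disagreed**
- **Tool length:** The real fingertips were about 37 mm above the reported TCP. My first press stopped above the cap without touching it. I saw this in the scene picture, confirmed it by contact, and corrected for it.
- **Finger gap:** It read about 10 mm on the 12 mm bar, but the jaw followed the gripper without visible slip.
- **Arm sag:** The arm gave about 2 mm under the spring, so the pull needed two small corrections.

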